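# Set up the vegetable cutter for dicing

## Task

Set up the vegetable cutter for dicing: first put the orange ejector disc on its shaft, then the dicing grid with its two ears down in the two slots of the bowl's rim, then the slicing disc (blue hub), and last the clear lid on the bowl. Lower every part all the way home rather than letting it drop, and leave the grating disc (black hub) where it lies.

Things in the scene. Friction and masses are not known exactly. Their poses are not given: they have to be found in the camera images.
- cutter: Fixed white vegetable cutter with an open grey bowl. Origin on its upright shaft's axis at table level; +x to the motor housing (104 high, x 70 to 142). Shaft 16 diameter, tapered tip at z 138. Bowl: inner radius 54, outer 60, floor z 46, rim z 98; two slots in the rim at +y and -y, 27 wide (35 at the top), floors z 88. Spout at -y below z 73. mm
- ejector: Loose ejector disc, all orange, 96 mm diameter, 5 thick, four low ribs (to z 9); round hub 28 mm diameter up to z 34, 20 mm bore right through. Origin: centre of its underside, z up. Lies flat, 80 g; take it by the hub. Home: on the shaft's shoulder, its origin on the axis 50 mm above the cutter's origin.
- grid: Loose dicing grid: steel lattice in a ring, 100 mm diameter, 8 thick; two ears 18 wide at its +y and -y reach 59 mm out; square white collar, 28 mm across flats (facing x and y), up to z 24, 21 mm square hole right through. Half a turn makes no difference. Origin: centre of underside. 120 g; take it by the collar. Home: ears on the slot floors, origin 88 mm above the cutter's.
- slicer: Loose slicing disc: steel plate 100 mm diameter, 4 thick, two flat blades with dark slits, BLUE round hub 28 mm diameter up to z 32, closed on top, with a bore 20 mm wide and 20 deep from below. Origin: centre of its underside. Lies flat, 150 g; take it by the hub. Home: hanging on the shaft's top by the end of its bore, origin 118 mm above the cutter's.
- grater: Loose grating disc, not wanted now: plate and hub of the same sizes as the slicing disc's, but full of small teeth and with a BLACK hub. Origin: centre of its underside, z up.
- lid: Loose clear lid on its grey lip, 132 mm diameter, top z 68 mm. On top a black bar handle (20 wide in y, x -37 to 9, z 68 to 94) and an open chute (48 diameter, centre x 36, top z 101). The lip, inner radius 63.5, 8 deep, goes round the outside of the bowl's rim; any turn will do. Origin: centre of underside. 200 g; grip the bar across y. Home: on the rim, origin 90 mm above the cutter's.

How it is judged:
By the outcome, as a careful person would: the job done as asked, in the order asked, and still so for the second after the job is handed in, with the robot touching nothing.
It also fails if it takes over 112 s, if anything falls off the work surface, if the arm or the gripper's body presses on something with over 40 N, if the wrist force passes 120 N, or if a joint passes its speed limit or range.

## Robot

A 7-joint arm with a two-finger parallel gripper is mounted at the origin on a cart in front of the work surface, level with it; the furniture and walls round the work are solid. World frame = base frame: x ahead of the robot, y to its left, z up, the work surface at z = 0. Lengths are in mm, angles in rad, forces in N, time in s.
With the tool pointing down it reaches from about 400 to 925 mm from the base axis. Payload 4.1 kg.
Tool frame: the origin (TCP) lies on the centre line of the jaws, within the pads' length; the fingertips stand 8 mm ahead of it and the grasp point (between the pads) lies 11 mm behind it (tcp_to_tips is the distance from the TCP to the fingertips, in mm); z points along the fingers, y is the line along which they close (so a half turn about z gives the same grasp; the last joint's range is limited). The gripper opens to 85 mm and grips with 20 to 120 N. Pads are 22 mm wide; open, the fingers measure 114 mm over their backs; the gripper's body (76 mm by 85 mm) begins 54 mm behind the grasp point. The pads swing forward as they close: fully open they stand 13 mm farther back than shut.
Start: joints at [-1.355, 0.398, 0.045, 1.537, -0.019, 1.207, -0.051], TCP at [201.236, 618.099, 239.347] pointing down, gripper open.
Joint ranges: [-2.82, 2.82], [-0.49, 2.23], [-1.37, 1.46], [0, 2.46], [-1.36, 4.5], [0.23, 2], [-2.94, 2.94]. Speed limits (rad/s): [2.57, 2.57, 3.14, 3.14, 3.14, 3.14, 3.14].

## Interface

Orientations are given as a rotation vector (axis times angle).
In Python, from station import * gives the robot as it stands.
- The arm moves only by the shell command python3 -m jog 'ROWS' [FORCE]. ROWS is JSON, one flat list of numbers, 7 for each row, row after row: the opening, from -1 (shut) to 1 (fully open), then the shift along the world's x, y, z each as a share of 0.15 m, from -1 to 1, then the turn, a rotation vector about the world's x, y, z each as a share of pi rad, from -1 to 1. A call has 1 to 8 rows; each row is the pose to reach, as a shift and turn from the pose commanded when the call began, turning the shorter way round; what a row does not reach only later rows make up. A row lasts 1/8 s, in which the tool goes at most 62.5 mm and 10.7 degrees, less where a joint would pass 70% of its speed; a pose out of reach is approached as far as the arm can. A call with a number of a shift or a turn outside -1 to 1 is refused whole. A call with a gripper value outside its range is refused whole. The fingers move at their own pace and stop on an object; FORCE is the grip in N (left out, the last holds). Time passes only in rows, so rows that repeat a pose let the fingers close. It gives the time, the measured TCP pose, the force, the opening and the grip force at its end, in the units of the state.
- observe(): the state, without advancing time (a new reading comes with each control period).
- grab_frame(name): name is "side" or "top"; returns a dict with "color" (400x640x3 uint8, red, green, blue), "K" (3x3 intrinsics, pixels), "k1" (the pictures are not rectified: a ray, as slopes to the right and down, at radius r is drawn at 1 + k1 r^2 times it, then the intrinsics apply), "xyz" and "orientation" of the camera in the world. Camera axes: x right, y down, z forward; pixel columns grow to the right and rows downward; lengths in mm; the calibration is good to about 2 mm. A picture is of the moment at which its call begins. There is no depth.
- sign_off(): hands the job in; it is judged then, once.
The state is a dict: "time_s": time; "joint_pos": joint angles; "qd": joint speeds; "joint_efforts": joint torques, N m; "ee_pos": TCP position; "tcp_rot": TCP orientation; "force": force on the tool from outside, world axes, zero at the start; "wrist_torque": the same for the moment, N m; "gripper_width": opening from 0.0 (shut) to 1.0 (fully open); "grip_force": force on a finger pad.
Only numpy, scipy, OpenCV 4.12 (cv2) and the standard library are available. Lean on these libraries where they do the work, as an engineer would, in place of code of your own. Each camera call takes 0.05 s, during which the arm holds its last target. There are 200 camera calls.

## Working session

There is one attempt and no reset: what is moved stays moved. The work goes in short steps, Python scripts to look and compute and a shell command to move; the robot and the scene stay as the last step left them, time stands still between calls to the robot, and variables do not carry over. Pictures are saved under pics/ and viewed, at most 14 in all, crops included, and the job is handed in when it is done.

```bash
mkdir -p pics; ls
cat > h.py <<'E'
from station import *
import numpy as np, cv2
from scipy.spatial.transform import Rotation as R
def cam(n):
    f=grab_frame(n); return f
def ray(f,u,v):
    K=np.array(f["K"]);k=f["k1"]
    d=np.array([(u-K[0,2])/K[0,0],(v-K[1,2])/K[1,1]]);s=d.copy()
    for _ in range(30): s=d/(1+k*(s@s))
    o=np.array(f["orientation"]); M=R.from_rotvec(o).as_matrix() if o.size==3 else o
    return np.array(f["xyz"]),M@np.array([s[0],s[1],1])
def atz(f,u,v,z):
    c,d=ray(f,u,v); return c+d*(z-c[2])/d[2]
def proj(f,p):
    o=np.array(f["orientation"]); M=R.from_rotvec(o).as_matrix() if o.size==3 else o
    q=M.T@(np.array(p,float)-np.array(f["xyz"])); s=q[:2]/q[2]; s=s*(1+f["k1"]*(s@s)); K=np.array(f["K"])
    return np.array([K[0,0]*s[0]+K[0,2],K[1,1]*s[1]+K[1,2]])
E
python3 - <<'E'
from h import *
for n in("top","side"):
    f=cam(n); cv2.imwrite(f"pics/{n}0.png",f["color"][:,:,::-1]); print(n,f["K"],f["k1"],f["xyz"],f["orientation"])
print(observe())
E
```

```text
pics
top [[432.25402277   0.         310.10560828]
 [  0.         432.25402277 207.03242408]
 [  0.           0.           1.        ]] -0.11140333879369291 [451.2033595  209.46723369 874.21783259] [-2.19415741  2.15921011 -0.12918266]
side [[391.75357859   0.         322.83945763]
 [  0.         391.75357859 199.48245007]
 [  0.           0.           1.        ]] -0.08365210284568338 [ 257.00010097 -420.8799775   534.82644585] [-2.1645535   0.45275942 -0.20572713]
{'time_s': 0.1, 'joint_pos': array([-1.35499851,  0.39908243,  0.04500296,  1.53777006, -0.01871452,
        1.20689876, -0.05069362]), 'qd': array([-0.00192412, -0.00077258, -0.00066842, -0.00283116, -0.00029292,
        0.00309045,  0.00036954]), 'joint_efforts': array([ 3.17069018e-03, -4.76263297e+01,  1.37002867e+00, -2.54952800e+01,
        1.20582862e-02,  5.00337279e-03,  1.19559786e-05]), 'ee_pos': array([201.03398443, 617.53852311, 238.382525  ]), 'tcp_rot': array([-4.92192664e-01, -3.10261348e+00,  2.71441938e-03]), 'force': array([ 0.17279025, -0.01080238, -0.0593866 ]), 'wrist_torque': array([-0.01559372, -0.0084825 , -0.01227592]), 'grip_force': 0.0, 'gripper_width': 1.000131033387453}
```

View pics/top0.png

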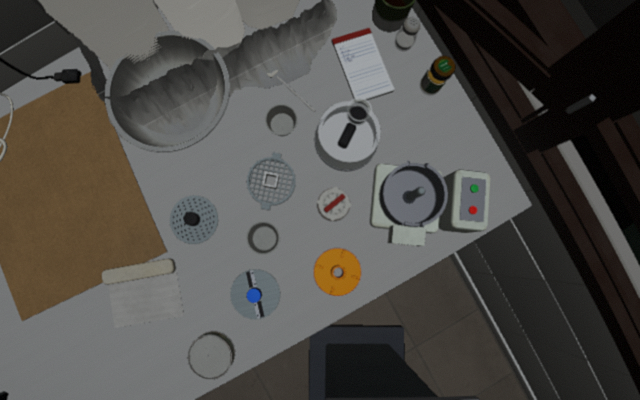

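View pics/side0.png

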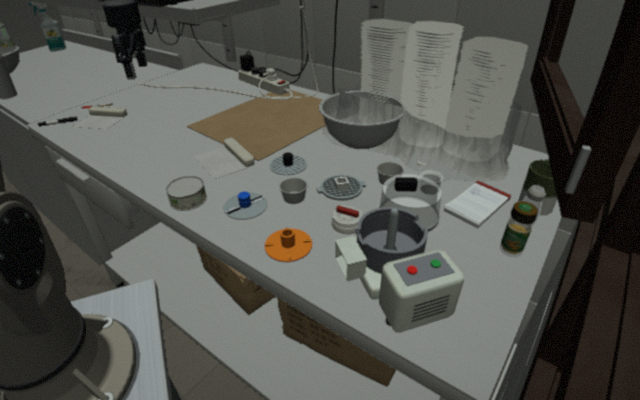

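The top view shows the ejector (337,271), grid (271,180), slicer (255,294), grater (194,219), lid (349,133) and bowl (413,194). Housing is to the right at (471,200). The side view shows the same parts. I'll enlarge them next.

```bash
cat >> h.py <<'E'
def crop(img,u0,v0,w,h,s):
    c=cv2.resize(img[v0:v0+h,u0:u0+w],None,fx=s,fy=s,interpolation=cv2.INTER_CUBIC)
    c=cv2.convertScaleAbs(c,alpha=1.4)
    for u in range((u0+9)//10*10,u0+w,10):
        x=int((u-u0+.5)*s); cv2.line(c,(x,0),(x,6),(0,255,255),1)
        if u%20==0: cv2.putText(c,str(u),(x-10,16),0,.35,(0,255,255),1)
    for v in range((v0+9)//10*10,v0+h,10):
        y=int((v-v0+.5)*s); cv2.line(c,(0,y),(6,y),(0,255,0),1)
        if v%20==0: cv2.putText(c,str(v),(8,y+4),0,.35,(0,255,0),1)
    return c
E
python3 - <<'E'
from h import *
t=cv2.imread("pics/top0.png");s=cv2.imread("pics/side0.png")
C=lambda i,u,v:crop(i,u,v,80,80,3.3)
a=np.vstack([np.hstack([C(t,300,230),C(t,232,140),C(t,215,255)]),np.hstack([C(t,310,92),C(t,374,150),C(t,420,160)])])
b=np.vstack([np.hstack([C(s,248,205),C(s,302,147),C(s,205,165)]),np.hstack([C(s,370,165),C(s,350,200),C(s,390,250)])])
cv2.imwrite("pics/a.png",a);cv2.imwrite("pics/b.png",b);print(a.shape)
E
```

```text
(528, 792, 3)
```

View pics/a.png

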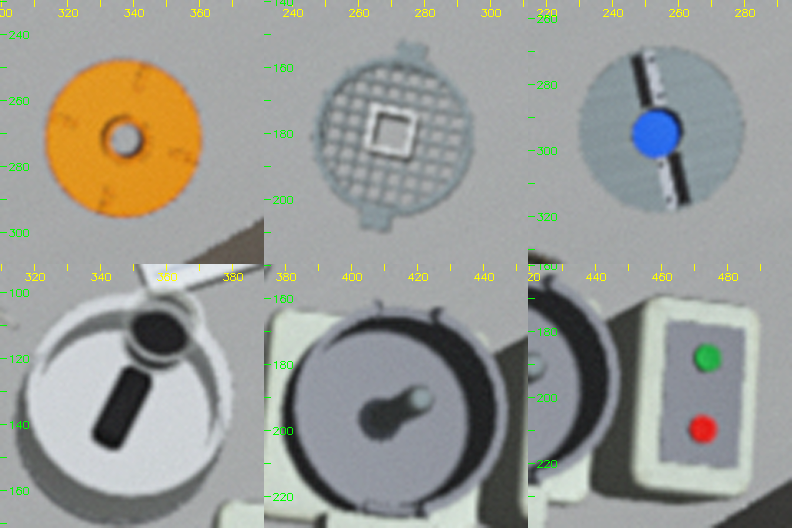

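View pics/b.png

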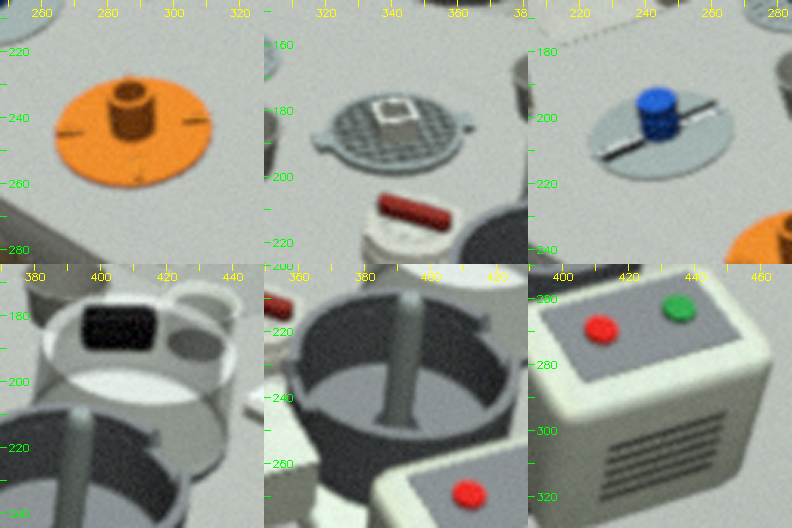

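Crops give these pixels. Top: ejector disc (336.9,271.3), grid collar (270,179.2), ears (276.3,154.7)/(265.4,206.8), slicer hub (253.6,294.8), lid handle (346.5,135.1), chute (357.4,111.5), shaft tip (421.1,190.4), rim (413,193.9). Side: ejector hub (287.2,232.1), collar (341.2,178.9), slicer hub (243.6,194.5), shaft tip (393.7,209.5).

Run:
```python
from h import *
np.set_printoptions(precision=1,suppress=True)
t=cam("top");s=cam("side")
for n,f,u,v,z in [("ej disc",t,336.9,271.3,5),("ej hub",t,337.1,271.6,34),("ej hub",s,287.2,232.1,34),("ej disc",s,288,244.5,5),
("grid ring",t,271.3,181.2,8),("collar",t,270,179.2,24),("collar",s,341.2,178.9,24),("earA",t,276.3,154.7,8),("earB",t,265.4,206.8,8),
("earL s",s,320,190.5,4),("earR s",s,364,185.6,4),
("sl disc",t,255.1,293.6,4),("sl hub",t,253.6,294.8,32),("sl hub",s,243.6,194.5,32),
("lid bar",t,346.5,135.1,94),("chute",t,357.4,111.5,101),
("tip",t,421.1,190.4,138),("tip",s,393.7,209.5,138),("rim",t,413,193.9,98),("slotA1",t,408.1,162,98),("slotA2",t,426,165.6,98),
("green",t,473.7,188-.5,106),("red",t,472.2,209.5,106),("green s",s,434.8,263,106),("red s",s,411.7,269.5,106)]:
    print(n,atz(f,u,v,z))
```

```text
ej disc [412.1 140.3   5. ]
ej hub [412.9 142.2  34. ]
ej hub [411.7 140.3  34. ]
ej disc [409.9 136.6   5. ]
grid ring [591.3 275.3   8. ]
collar [592.7 276.7  24. ]
collar [594.3 280.7  24. ]
earA [646.3 266.5   8. ]
earB [539.  285.9   8. ]
earL s [540.7 283.9   4. ]
earR s [644.8 258.9   4. ]
sl disc [365.3 302.7   4. ]
sl hub [365.7 302.5  32. ]
sl hub [364.7 303.3  32. ]
lid bar [666.6 131.7  94. ]
chute [710.3 112.2 101. ]
tip [559.1   5.2 138. ]
tip [558.6   5.  138. ]
rim [558.2   9.3  98. ]
slotA1 [617.4  17.7  98. ]
slotA2 [611.5 -15.9  98. ]
green [ 571.2 -102.8  106. ]
red [530.5 -98.9 106. ]
green s [ 570.4 -100.6  106. ]
red s [530.9 -97.3 106. ]
```

```bash
python3 -m jog '[1,0.353,-0.795,-0.133,0,0,0, 1,0.353,-0.795,-0.133,0,0,0, 1,0.353,-0.795,-0.133,0,0,0]' 30 && python3 -m jog '[1,0.353,-0.795,-0.133,0,0,0, 1,0.353,-0.795,-0.133,0,0,0, 1,0.353,-0.795,-0.133,0,0,0]' && python3 -m jog '[1,0.353,-0.795,-0.133,0,0,0, 1,0.353,-0.795,-0.133,0,0,0, 1,0.353,-0.795,-0.133,0,0,0]' && python3 -m jog '[1,0.353,-0.795,-0.133,0,0,0, 1,0.353,-0.795,-0.133,0,0,0, 1,0.353,-0.795,-0.133,0,0,0,1,0.353,-0.795,-0.133,0,0,0]'
python3 - <<'E'
from h import *
o=observe();print(o["ee_pos"],R.from_rotvec(o["tcp_rot"]).as_matrix().round(3),o["time_s"]);
import station;print([n for n in dir(station) if n[0]!='_'])
try: print(tcp_to_tips)
except Exception as e: print(e)
E
```

```text
time_s: 0.57
ee_pos: [257.2, 493.3, 218.3]
tcp_rot: [0.503, 3.1, -0.007]
force: [1.2, 0.6, -0.2]
gripper_width: 0.996
grip_force: 0.0
time_s: 0.95
ee_pos: [308.9, 375.4, 198.9]
tcp_rot: [0.503, 3.101, -0.004]
force: [-0.0, 0.2, 0.3]
gripper_width: 1.0
grip_force: 0.0
time_s: 1.32
ee_pos: [361.3, 257.3, 179.2]
tcp_rot: [-0.502, -3.101, 0.002]
force: [0.2, 1.0, -0.0]
gripper_width: 1.002
grip_force: 0.0
time_s: 1.82
ee_pos: [413.4, 142.8, 159.8]
tcp_rot: [0.491, 3.103, 0.002]
force: [-0.1, -0.3, -0.2]
gripper_width: 1.0
grip_force: 0.0
[413.36465888 142.82196684 159.79727826] [[-0.951  0.309  0.   ]
 [ 0.309  0.951  0.001]
 [-0.     0.001 -1.   ]] 1.825
['IKError', 'grab_frame', 'observe', 'sign_off', 'tcp_to_tips']
8.0
```

```bash
python3 -m jog '[1,-0.007,-0.004,-0.5,0,0,0, 1,-0.007,-0.004,-0.7,0,0,0, 1,-0.007,-0.004,-0.85,0,0,0, 1,-0.007,-0.004,-0.89,0,0,0, 1,-0.007,-0.004,-0.89,0,0,0, 1,-0.007,-0.004,-0.89,0,0,0]' && python3 -m jog '[-1,0,0,0,0,0,0, -1,0,0,0,0,0,0,-1,0,0,0,0,0,0,-1,0,0,0,0,0,0,-1,0,0,0,0,0,0,-1,0,0,0,0,0,0]' 25
python3 - <<'E'
from h import *
o=observe();print(o)
f=cam("side"); c=crop(f["color"][:,:,::-1],210,150,160,120,5); cv2.imwrite("pics/c.png",c)
E
```

```text
time_s: 2.58
ee_pos: [412.9, 141.6, 27.1]
tcp_rot: [0.49, 3.101, 0.003]
force: [0.4, -0.3, -0.2]
gripper_width: 1.004
grip_force: 0.0
time_s: 3.32
ee_pos: [412.2, 140.6, 26.4]
tcp_rot: [0.492, 3.103, 0.001]
force: [-1.0, -1.0, 5.4]
gripper_width: 0.302
grip_force: 24.8
{'time_s': 3.325, 'joint_pos': array([-0.7068815 ,  0.34354961,  0.32344258,  2.23124762, -0.19361968,
        0.59164731,  1.01613685]), 'qd': array([ 9.35128503e-04, -1.21200326e-03, -6.50091136e-05,  9.16151923e-04,
       -3.59030043e-04,  6.62698477e-04, -1.01532252e-03]), 'joint_efforts': array([ 2.85477337e-02, -3.00848830e+01,  2.82424606e+00, -1.42556620e+01,
       -4.03347483e-02, -3.73761049e-01, -3.93262377e-02]), 'ee_pos': array([412.19559443, 140.57515402,  26.36443775]), 'tcp_rot': array([4.92417044e-01, 3.10256818e+00, 6.67978639e-04]), 'force': array([-1.02842369, -1.02153355,  5.36068802]), 'wrist_torque': array([-0.06835803,  0.27952797,  0.05735554]), 'grip_force': 24.833166198804975, 'gripper_width': 0.30180966758087036}
```

View pics/c.png

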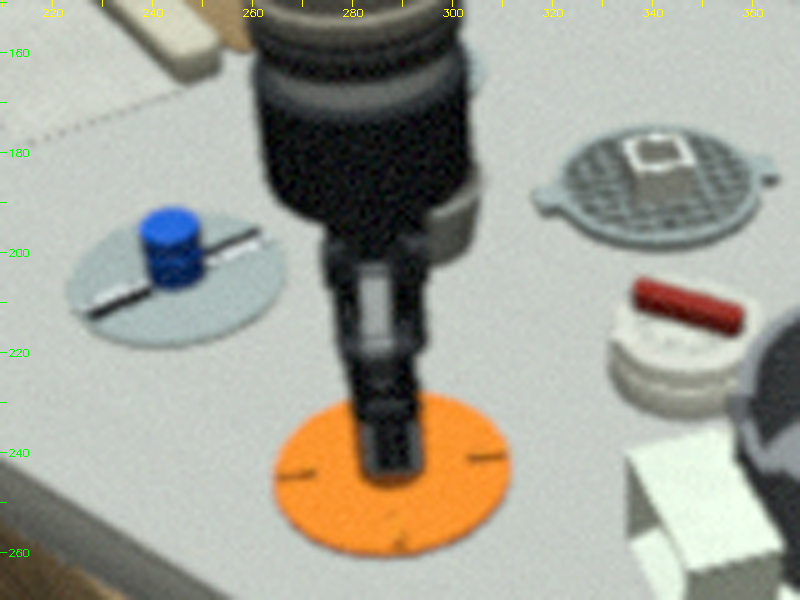

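Gripper closed on the orange hub (fingertips at about (287,243) side view). Regrip at 90° to centre it in both directions.

```bash
python3 -m jog '[0.2,0,0,0,0,0,0, 0.2,0,0,0,0,0,0,0.2,0,0,0,0,0,0,0.2,0,0,0,0,0,0.25,0.2,0,0,0,0,0,0.25,0.2,0,0,0,0,0,0.25,0.2,0,0,0,0,0,0.25,0.2,0,0,0,0,0,0.25]' && python3 -m jog '[0.2,0,0,0,0,0,0.25,0.2,0,0,0,0,0,0.25,0.2,0,0,0,0,0,0.25,0.2,0,0,0,0,0,0.25,0.2,0,0,0,0,0,0.25,0.2,0,0,0,0,0,0.25]' && python3 -m jog '[-1,0,0,0,0,0,0, -1,0,0,0,0,0,0,-1,0,0,0,0,0,0,-1,0,0,0,0,0,0,-1,0,0,0,0,0,0]' 25
python3 - <<'E'
from h import *
np.set_printoptions(precision=1,suppress=True)
o=observe();print(o["ee_pos"],R.from_rotvec(o["tcp_rot"]).as_matrix().round(3),o["joint_pos"])
f=cam("top"); h=cv2.cvtColor(f["color"],cv2.COLOR_RGB2HSV)
m=cv2.inRange(h,(8,120,60),(25,255,255)); m[:230]=0
c=max(cv2.findContours(m,0,2)[0],key=cv2.contourArea); c=cv2.convexHull(c)
(u,v),ax,a=cv2.fitEllipse(c); print(u,v,ax,atz(f,u,v,5))
f=cam("side"); h=cv2.cvtColor(f["color"],cv2.COLOR_RGB2HSV)
m=cv2.inRange(h,(8,150,100),(25,255,255))
c=max(cv2.findContours(m,0,2)[0],key=cv2.contourArea); c=cv2.convexHull(c)
(u,v),ax,a=cv2.fitEllipse(c); print(u,v,ax,atz(f,u,v,4))
E
```

```text
time_s: 4.38
ee_pos: [411.9, 140.4, 26.0]
tcp_rot: [0.732, -3.055, -0.001]
force: [-0.3, -0.4, 1.0]
gripper_width: 0.599
grip_force: 0.0
time_s: 5.12
ee_pos: [412.0, 140.4, 26.0]
tcp_rot: [1.842, -2.545, -0.0]
force: [-0.9, 0.0, 0.5]
gripper_width: 0.599
grip_force: 0.0
time_s: 5.75
ee_pos: [412.0, 140.5, 26.2]
tcp_rot: [-1.846, 2.542, 0.0]
force: [-1.3, -0.3, 2.6]
gripper_width: 0.306
grip_force: 24.9
[412.  140.5  26.2] [[-0.3 -1.  -0. ]
 [-1.   0.3  0. ]
 [-0.   0.  -1. ]] [-0.4  0.3 -0.   2.2  0.   0.6  2.4]
58.71421813964844 227.9675750732422 (113.19218444824219, 191.65106201171875) [487.8 717.    5. ]
288.71954345703125 244.47715759277344 (31.479795455932617, 46.56404113769531) [411.5 137.2   4. ]
```

```bash
cat >> h.py <<'E'
def circ(f,img,c,z,r,col,u0,v0,s,n=120):
    P=[proj(f,[c[0]+r*np.cos(a),c[1]+r*np.sin(a),z]) for a in np.linspace(0,2*np.pi,n)]
    p=np.array([[(u-u0+.5)*s,(v-v0+.5)*s] for u,v in P]).astype(np.int32)
    cv2.polylines(img,[p],True,col,1,cv2.LINE_AA)
def pt(f,img,p,col,u0,v0,s):
    u,v=proj(f,p); cv2.circle(img,(int((u-u0+.5)*s),int((v-v0+.5)*s)),2,col,-1)
E
python3 - <<'E'
from h import *
a=np.radians(-5); ex=np.array([np.cos(a-np.pi/2),np.sin(a-np.pi/2)]); ey=np.array([np.cos(a),np.sin(a)])
c=np.array([558.8,5.2]); out=[]
for n,u0,v0 in(("top",374,148),("side",345,195)):
    f=cam(n);s=4.7;img=crop(f["color"][:,:,::-1],u0,v0,85,120 if 0 else 85,s)
    circ(f,img,c,98,54,(0,0,255),u0,v0,s);circ(f,img,c,98,60,(0,255,0),u0,v0,s);circ(f,img,c,46,54,(255,255,0),u0,v0,s);circ(f,img,c,138,5,(255,0,255),u0,v0,s)
    for sy in(1,-1):
        for w in(17.5,-17.5):
            q=c+ey*sy*57+ex*w; pt(f,img,[q[0],q[1],98],(0,255,255),u0,v0,s)
    out.append(img)
cv2.imwrite("pics/d.png",np.hstack(out))
E
```

```text
(no output)
```

View pics/d.png

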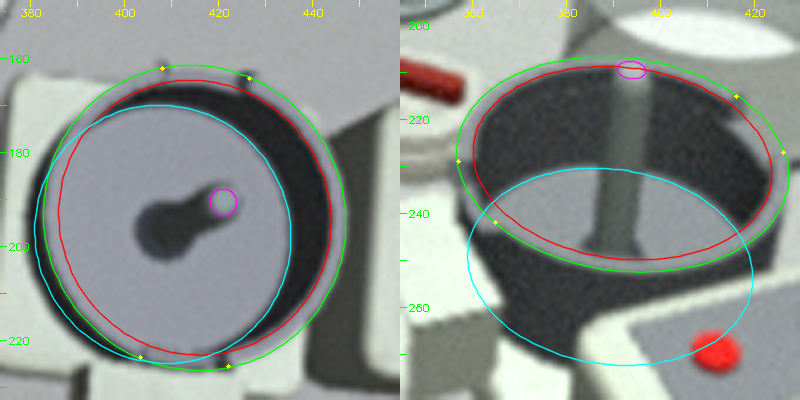

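Overlay fits the rim, tip and slots in both views, so cutter origin ≈ (558.8, 5.2), yaw −95°. Carry the ejector over.

```bash
python3 -m jog '[-1,0,0,0.2,0,0,0, -1,0,0,0.5,0,0,0,-1,0,0,0.8,0,0,0,-1,0,0,1,0,0,0,-1,0,0,1,0,0,0]' 40 && python3 -m jog '[-1,0.2,-0.18,0.033,0,0,0,-1,0.45,-0.4,0.033,0,0,0,-1,0.7,-0.62,0.033,0,0,0,-1,0.9,-0.83,0.033,0,0,0,-1,0.979,-0.902,0.033,0,0,0,-1,0.979,-0.902,0.033,0,0,0,-1,0.979,-0.902,0.033,0,0,0]' && python3 -m jog '[-1,0,0,-0.06,0,0,0,-1,0,0,-0.11,0,0,0,-1,0,0,-0.16,0,0,0,-1,0,0,-0.2,0,0,0,-1,0,0,-0.2,0,0,0]'
python3 - <<'E'
from h import *
print(observe()["wrist_torque"])
f=cam("side"); cv2.imwrite("pics/e.png",crop(f["color"][:,:,::-1],340,140,110,110,5))
E
```

```text
time_s: 6.58
ee_pos: [413.5, 141.1, 177.9]
tcp_rot: [-1.843, 2.538, -0.002]
force: [1.1, 0.5, -1.6]
gripper_width: 0.302
grip_force: 39.7
time_s: 7.45
ee_pos: [557.5, 6.8, 180.1]
tcp_rot: [1.848, -2.539, -0.003]
force: [-0.5, 0.4, -1.1]
gripper_width: 0.3
grip_force: 39.7
time_s: 8.07
ee_pos: [558.4, 5.1, 150.3]
tcp_rot: [1.845, -2.541, -0.001]
force: [0.4, -0.1, 0.3]
gripper_width: 0.298
grip_force: 39.7
[-0.00912569  0.03608877 -0.02174163]
```

View pics/e.png

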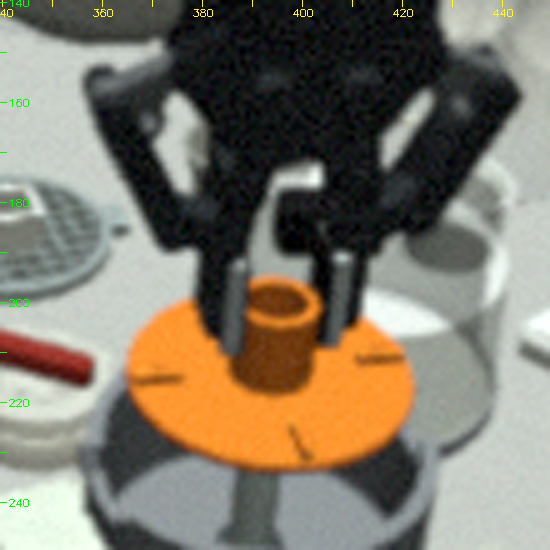

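Disc is over the bowl, threaded on the shaft (hub at px (393,205)), no force. Continue down.

```bash
python3 -m jog '[-1,0,0,-0.1,0,0,0,-1,0,0,-0.2,0,0,0,-1,0,0,-0.3,0,0,0,-1,0,0,-0.4,0,0,0,-1,0,0,-0.46,0,0,0,-1,0,0,-0.46,0,0,0]' && python3 -m jog '[-1,0,0,-0.02,0,0,0,-1,0,0,-0.033,0,0,0,-1,0,0,-0.04,0,0,0,-1,0,0,-0.04,0,0,0]'
```

```text
time_s: 8.88
ee_pos: [558.3, 5.2, 81.1]
tcp_rot: [1.845, -2.541, -0.001]
force: [0.1, 0.3, -0.2]
gripper_width: 0.302
grip_force: 39.7
time_s: 9.38
ee_pos: [559.0, 5.2, 76.3]
tcp_rot: [-1.846, 2.542, -0.0]
force: [0.1, 0.1, -0.5]
gripper_width: 0.3
grip_force: 39.8
```

```bash
python3 -m jog '[-1,0,0,-0.007,0,0,0,-1,0,0,-0.007,0,0,0]' && python3 -m jog '[-1,0,0,-0.006,0,0,0,-1,0,0,-0.006,0,0,0]'
```

```text
time_s: 9.62
ee_pos: [559.1, 5.2, 76.2]
tcp_rot: [-1.845, 2.542, 0.0]
force: [-3.1, 0.5, 8.2]
gripper_width: 0.304
grip_force: 40.7
time_s: 9.88
ee_pos: [559.1, 5.3, 76.2]
tcp_rot: [-1.845, 2.542, 0.0]
force: [-4.4, 0.2, 13.8]
gripper_width: 0.301
grip_force: 41.3
```

```bash
python3 -m jog '[-1,0,0,0.013,0,0,0,0.15,0,0,0.013,0,0,0,0.15,0,0,0.013,0,0,0,0.15,0,0,0.013,0,0,0,0.15,0,0,0.25,0,0,0,0.15,0,0,0.6,0,0,0,0.15,0,0,1,0,0,0,0.15,0,0,1,0,0,0]' && python3 -m jog '[0.2,0.112,0.904,0,0,0,-0.229,0.2,0.112,0.904,0,0,0,-0.229,0.2,0.112,0.904,0,0,0,-0.229,0.2,0.112,0.904,0,0,0,-0.229,0.2,0.112,0.904,0,0,0,-0.229]' && python3 -m jog '[0.2,0.112,0.904,-0.4,0,0,-0.229,0.2,0.112,0.904,-0.4,0,0,-0.229,0.2,0.112,0.904,-0.4,0,0,-0.229,0.2,0.112,0.904,-0.4,0,0,-0.229,0.2,0.112,0.904,-0.4,0,0,-0.229,0.2,0.112,0.904,-0.4,0,0,-0.229]'
python3 - <<'E'
from h import *
o=observe();print(o["ee_pos"],R.from_rotvec(o["tcp_rot"]).as_matrix()[:,1],o["joint_pos"])
t=cam("top")["color"][:,:,::-1];s=cam("side")["color"][:,:,::-1]
cv2.imwrite("pics/f.png",np.hstack([np.vstack([crop(t,374,150,80,80,3.7),crop(s,350,195,80,80,3.7)]),np.vstack([crop(t,232,140,80,80,3.7),crop(s,302,130,80,80,3.7)])]))
E
```

```text
time_s: 10.88
ee_pos: [562.4, 5.3, 229.5]
tcp_rot: [-1.84, 2.535, -0.009]
force: [-0.6, -0.6, 0.3]
gripper_width: 0.575
grip_force: 0.0
time_s: 11.5
ee_pos: [575.0, 140.9, 222.7]
tcp_rot: [0.836, -3.026, 0.001]
force: [0.4, -0.2, -0.5]
gripper_width: 0.601
grip_force: 0.0
time_s: 12.25
ee_pos: [592.7, 275.4, 164.0]
tcp_rot: [0.284, 3.129, -0.0]
force: [-0.2, -0.3, 0.4]
gripper_width: 0.597
grip_force: 0.0
[592.67471952 275.35144189 163.98683804] [ 1.79819180e-01  9.83699659e-01 -2.09738360e-04] [-0.65773377  0.47392691  0.21640821  1.61424509 -0.11199467  1.06569803
  0.9798169 ]
```

View pics/f.png

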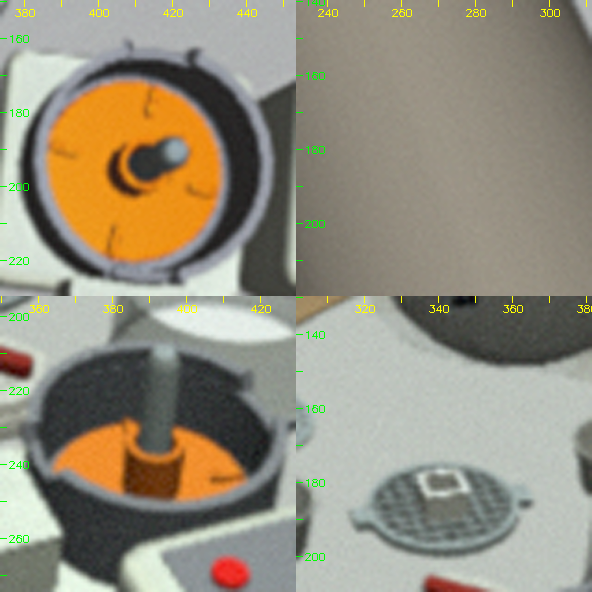

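Ejector is seated flat in the bowl; the grid lies undisturbed. Now grip the grid's collar twice, at 90°.

```bash
python3 -m jog '[0.2,0,0,-0.35,0,0,0, 0.2,0,0,-0.65,0,0,0,0.2,0,0,-0.85,0,0,0,0.2,0,0,-0.94,0,0,0,0.2,0,0,-0.97,0,0,0,0.2,0,0,-0.97,0,0,0,0.2,0,0,-0.97,0,0,0]' && python3 -m jog '[-1,0,0,0,0,0,0, -1,0,0,0,0,0,0,-1,0,0,0,0,0,0,-1,0,0,0,0,0,0]' 30 && python3 -m jog '[0.2,0,0,0,0,0,0,0.2,0,0,0,0,0,0,0.2,0,0,0,0,0,0,0.2,0,0,0,0,0,-0.25,0.2,0,0,0,0,0,-0.25,0.2,0,0,0,0,0,-0.25,0.2,0,0,0,0,0,-0.25,0.2,0,0,0,0,0,-0.25]' && python3 -m jog '[0.2,0,0,0,0,0,-0.25,0.2,0,0,0,0,0,-0.25,0.2,0,0,0,0,0,-0.25,0.2,0,0,0,0,0,-0.25,0.2,0,0,0,0,0,-0.25,0.2,0,0,0,0,0,-0.25]' && python3 -m jog '[-1,0,0,0,0,0,0, -1,0,0,0,0,0,0,-1,0,0,0,0,0,0,-1,0,0,0,0,0,0]' 50
```

```text
time_s: 13.22
ee_pos: [593.5, 276.8, 20.0]
tcp_rot: [0.286, 3.126, 0.003]
force: [-1.0, -0.1, 0.8]
gripper_width: 0.602
grip_force: 0.0
time_s: 13.72
ee_pos: [593.1, 276.7, 19.5]
tcp_rot: [0.287, 3.127, 0.002]
force: [-1.1, -0.0, 5.6]
gripper_width: 0.319
grip_force: 30.9
time_s: 14.72
ee_pos: [592.2, 276.5, 18.3]
tcp_rot: [1.461, 2.781, -0.001]
force: [-0.8, -0.1, -0.4]
gripper_width: 0.603
grip_force: 0.0
time_s: 15.48
ee_pos: [592.4, 276.4, 18.4]
tcp_rot: [2.412, 2.013, -0.0]
force: [0.1, -1.2, -0.4]
gripper_width: 0.601
grip_force: 0.0
time_s: 15.98
ee_pos: [592.7, 276.4, 18.9]
tcp_rot: [2.414, 2.01, 0.001]
force: [0.6, 0.2, 1.4]
gripper_width: 0.309
grip_force: 52.1
```

```bash
python3 -m jog '[-1,0,0,0.15,0,0,0, -1,0,0,0.45,0,0,0,-1,0,0,0.75,0,0,0,-1,0,0,1,0,0,0,-1,0,0,1,0,0,0]' && python3 -m jog '[-1,-0.03,-0.2,0.05,0,0,0.015,-1,-0.06,-0.5,0.08,0,0,0.03,-1,-0.1,-0.75,0.08,0,0,0.03,-1,-0.112,-0.904,0.08,0,0,0.03]' && python3 -m jog '[-1,-0.04,-0.35,0,0,0,0,-1,-0.08,-0.7,0,0,0,0,-1,-0.112,-0.87,0,0,0,0,-1,-0.112,-0.904,0,0,0,0,-1,-0.112,-0.904,0,0,0,0,-1,-0.112,-0.904,0,0,0,0]' && python3 -m jog '[-1,0,0,-0.07,0,0,0,-1,0,0,-0.13,0,0,0,-1,0,0,-0.18,0,0,0,-1,0,0,-0.2,0,0,0,-1,0,0,-0.2,0,0,0]'
python3 - <<'E'
from h import *
print(observe()["wrist_torque"],observe()["joint_pos"])
s=cam("side")["color"][:,:,::-1];t=cam("top")["color"][:,:,::-1]
cv2.imwrite("pics/g.png",np.hstack([crop(s,345,150,100,110,4),crop(t,374,130,100,110,4)]))
E
```

```text
time_s: 16.6
ee_pos: [594.8, 276.8, 173.4]
tcp_rot: [2.414, 2.008, 0.012]
force: [0.9, -1.5, -0.7]
gripper_width: 0.314
grip_force: 51.8
time_s: 17.1
ee_pos: [574.5, 138.4, 180.1]
tcp_rot: [-2.32, -2.118, 0.002]
force: [0.7, 0.1, -1.4]
gripper_width: 0.311
grip_force: 51.7
time_s: 17.85
ee_pos: [559.2, 7.6, 180.2]
tcp_rot: [-2.314, -2.124, -0.0]
force: [-0.3, 0.2, -1.0]
gripper_width: 0.309
grip_force: 51.7
time_s: 18.48
ee_pos: [558.7, 5.1, 150.3]
tcp_rot: [-2.318, -2.121, 0.001]
force: [-0.9, -0.8, -1.9]
gripper_width: 0.311
grip_force: 51.7
[0.02341712 0.03322011 0.00864488] [-0.65935599  0.40803422  0.72848502  1.87075925 -0.32260733  0.9838074
  0.12120244]
```

View pics/g.png

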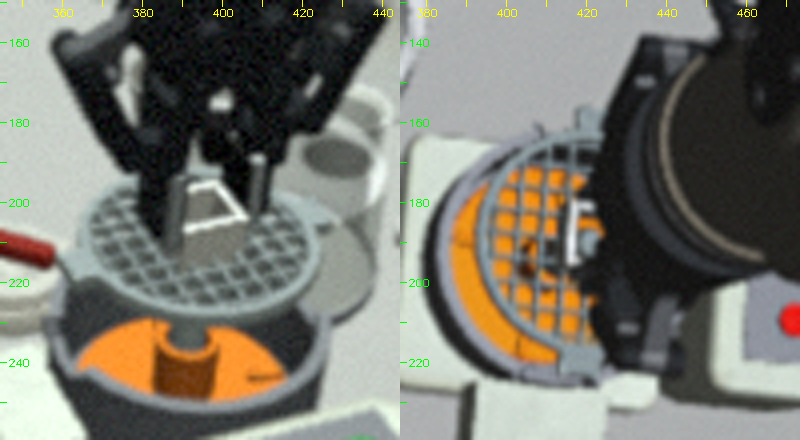

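Grid is threaded over the shaft tip, ears lined up with the slots. Lowering.

```bash
python3 -m jog '[-1,0,0,-0.08,0,0,0,-1,0,0,-0.16,0,0,0,-1,0,0,-0.21,0,0,0,-1,0,0,-0.21,0,0,0]' && python3 -m jog '[-1,0,0,-0.03,0,0,0,-1,0,0,-0.06,0,0,0,-1,0,0,-0.075,0,0,0,-1,0,0,-0.075,0,0,0]' && python3 -m jog '[-1,0,0,-0.01,0,0,0,-1,0,0,-0.01,0,0,0]'
```

```text
time_s: 19.08
ee_pos: [558.1, 5.1, 118.1]
tcp_rot: [-2.317, -2.12, 0.003]
force: [0.3, -0.4, -1.5]
gripper_width: 0.312
grip_force: 51.7
time_s: 19.58
ee_pos: [558.7, 5.2, 107.7]
tcp_rot: [-2.318, -2.121, 0.0]
force: [0.4, -0.3, -1.2]
gripper_width: 0.316
grip_force: 51.7
time_s: 19.82
ee_pos: [559.1, 5.2, 106.9]
tcp_rot: [2.318, 2.121, 0.001]
force: [-1.5, 0.6, 4.1]
gripper_width: 0.312
grip_force: 52.3
```

```bash
python3 -m jog '[-1,0,0,-0.006,0,0,0,-1,0,0,-0.006,0,0,0]' && python3 -m jog '[-1,0,0,0.006,0,0,0,0.1,0,0,0.006,0,0,0,0.1,0,0,0.006,0,0,0,0.1,0,0,0.006,0,0,0,0.1,0,0,0.2,0,0,0,0.1,0,0,0.6,0,0,0,0.1,0,0,0.8,0,0,0,0.1,0,0,0.8,0,0,0]'
```

```text
time_s: 20.08
ee_pos: [559.1, 5.1, 106.8]
tcp_rot: [-2.317, -2.12, -0.001]
force: [-3.9, 0.6, 11.0]
gripper_width: 0.312
grip_force: 53.0
time_s: 21.08
ee_pos: [560.6, 5.0, 227.9]
tcp_rot: [2.315, 2.119, 0.008]
force: [-0.0, -0.1, -0.2]
gripper_width: 0.551
grip_force: 0.0
```

```bash
python3 -m jog '[0.2,-0.645,0.992,-0.2,0,0,0,0.2,-0.645,0.992,-0.2,0,0,0,0.2,-0.645,0.992,-0.2,0,0,0,0.2,-0.645,0.992,-0.2,0,0,0]' && python3 -m jog '[0.2,-0.645,0.992,-0.2,0,0,0,0.2,-0.645,0.992,-0.2,0,0,0,0.2,-0.645,0.992,-0.2,0,0,0,0.2,-0.645,0.992,-0.2,0,0,0,0.2,-0.645,0.992,-0.2,0,0,0]'
python3 - <<'E'
from h import *
print(observe()["joint_pos"])
s=cam("side")["color"][:,:,::-1];t=cam("top")["color"][:,:,::-1]
cv2.imwrite("pics/i.png",np.hstack([crop(s,345,190,90,80,4.4),crop(t,374,150,90,80,4.4)]))
E
```

```text
time_s: 21.58
ee_pos: [458.0, 158.1, 193.0]
tcp_rot: [-2.305, -2.13, 0.006]
force: [-0.5, -0.7, 0.5]
gripper_width: 0.603
grip_force: 0.0
time_s: 22.2
ee_pos: [366.1, 301.3, 164.8]
tcp_rot: [2.318, 2.118, -0.002]
force: [0.3, -0.2, -0.2]
gripper_width: 0.6
grip_force: 0.0
[-1.32819893  0.19086726  0.6165482   2.0423006  -0.13354896  0.94835695
 -0.73201933]
```

View pics/i.png

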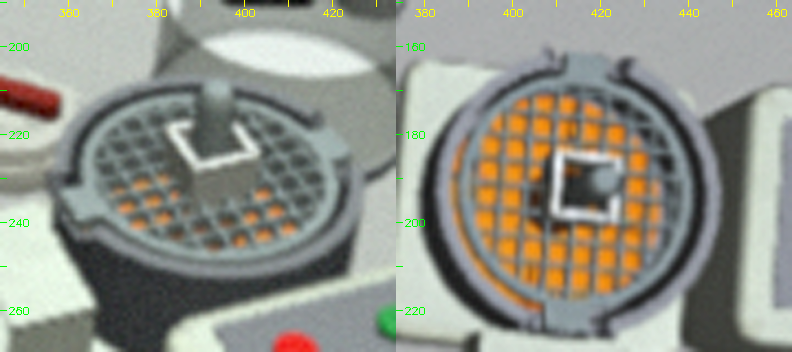

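Grid is seated, both ears in their slots. Now the slicer, gripped twice at 90°.

```bash
python3 -m jog '[0.2,0,0,-0.35,0,0,0, 0.2,0,0,-0.65,0,0,0,0.2,0,0,-0.85,0,0,0,0.2,0,0,-0.94,0,0,0,0.2,0,0,-0.969,0,0,0,0.2,0,0,-0.969,0,0,0]' && python3 -m jog '[-1,0,0,0,0,0,0, -1,0,0,0,0,0,0,-1,0,0,0,0,0,0,-1,0,0,0,0,0,0]' 30 && python3 -m jog '[0.2,0,0,0,0,0,0,0.2,0,0,0,0,0,0,0.2,0,0,0,0,0,0,0.2,0,0,0,0,0,0.25,0.2,0,0,0,0,0,0.25,0.2,0,0,0,0,0,0.25,0.2,0,0,0,0,0,0.25,0.2,0,0,0,0,0,0.25]' && python3 -m jog '[0.2,0,0,0,0,0,0.25,0.2,0,0,0,0,0,0.25,0.2,0,0,0,0,0,0.25,0.2,0,0,0,0,0,0.25,0.2,0,0,0,0,0,0.25,0.2,0,0,0,0,0,0.25]' && python3 -m jog '[-1,0,0,0,0,0,0, -1,0,0,0,0,0,0,-1,0,0,0,0,0,0,-1,0,0,0,0,0,0]' 50
```

```text
time_s: 23.05
ee_pos: [366.2, 303.0, 20.8]
tcp_rot: [-2.318, -2.12, -0.003]
force: [-0.4, 0.1, -0.1]
gripper_width: 0.602
grip_force: 0.0
time_s: 23.55
ee_pos: [365.8, 303.5, 21.1]
tcp_rot: [-2.317, -2.121, -0.003]
force: [-1.1, -0.8, 6.8]
gripper_width: 0.314
grip_force: 29.3
time_s: 24.55
ee_pos: [365.3, 302.7, 20.0]
tcp_rot: [-1.33, -2.846, -0.0]
force: [0.5, 0.1, -0.2]
gripper_width: 0.596
grip_force: 0.0
time_s: 25.3
ee_pos: [365.3, 302.7, 20.0]
tcp_rot: [-0.144, -3.138, 0.0]
force: [-1.1, -0.3, 0.5]
gripper_width: 0.599
grip_force: 0.0
time_s: 25.8
ee_pos: [365.4, 302.9, 20.3]
tcp_rot: [0.14, 3.138, 0.001]
force: [-0.4, -0.9, 5.0]
gripper_width: 0.305
grip_force: 49.2
```

```bash
python3 -m jog '[-1,0,0,0.15,0,0,0, -1,0,0,0.45,0,0,0,-1,0,0,0.75,0,0,0,-1,0,0,1,0,0,0,-1,0,0,1,0,0,0]' && python3 -m jog '[-1,0.15,-0.23,0.06,0,0,0,-1,0.4,-0.6,0.06,0,0,0,-1,0.645,-0.992,0.06,0,0,0,-1,0.645,-0.992,0.06,0,0,0]' && python3 -m jog '[-1,0.22,-0.34,0,0,0,0,-1,0.44,-0.68,0,0,0,0,-1,0.6,-0.91,0,0,0,0,-1,0.645,-0.992,0,0,0,0,-1,0.645,-0.992,0,0,0,0,-1,0.645,-0.992,0,0,0,0]' && python3 -m jog '[-1,0,0,-0.04,0,0,0,-1,0,0,-0.08,0,0,0,-1,0,0,-0.12,0,0,0,-1,0,0,-0.12,0,0,0]' && python3 -m jog '[-1,0,0,-0.03,0,0,0,-1,0,0,-0.06,0,0,0,-1,0,0,-0.08,0,0,0,-1,0,0,-0.08,0,0,0]'
python3 - <<'E'
from h import *
print(observe()["wrist_torque"],observe()["joint_pos"])
s=cam("side")["color"][:,:,::-1];t=cam("top")["color"][:,:,::-1]
cv2.imwrite("pics/j.png",np.hstack([crop(s,345,150,100,110,4),crop(t,374,130,100,110,4)]))
E
```

```text
time_s: 26.42
ee_pos: [366.8, 304.2, 172.5]
tcp_rot: [0.139, 3.134, 0.008]
force: [-0.8, -1.2, -1.2]
gripper_width: 0.31
grip_force: 49.5
time_s: 26.92
ee_pos: [463.0, 148.6, 177.4]
tcp_rot: [-0.152, -3.136, 0.005]
force: [-0.1, 1.3, -1.1]
gripper_width: 0.311
grip_force: 49.6
time_s: 27.68
ee_pos: [557.7, 7.5, 178.2]
tcp_rot: [-0.134, -3.137, -0.002]
force: [-0.7, 0.6, -0.9]
gripper_width: 0.31
grip_force: 49.7
time_s: 28.18
ee_pos: [558.3, 5.3, 160.3]
tcp_rot: [-0.139, -3.137, 0.0]
force: [-0.5, 0.8, -0.7]
gripper_width: 0.307
grip_force: 49.7
time_s: 28.68
ee_pos: [558.6, 5.2, 148.7]
tcp_rot: [-0.139, -3.138, 0.0]
force: [-0.4, -0.4, -2.0]
gripper_width: 0.309
grip_force: 49.7
[ 0.01561532 -0.00973108 -0.01495748] [-0.38415934  0.34339553  0.36743944  1.86559292 -0.14825579  0.95970373
  1.53133048]
```

View pics/j.png

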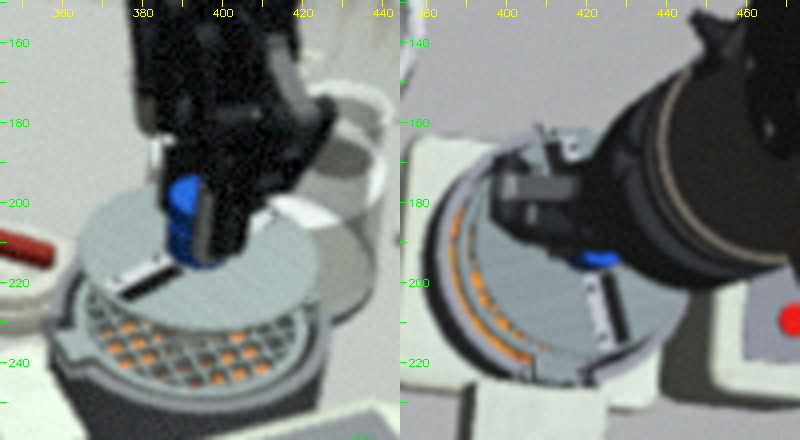

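Slicer is on the shaft (underside ~129), no contact force. Lower to contact.

```bash
python3 -m jog '[-1,0,0,-0.03,0,0,0,-1,0,0,-0.055,0,0,0,-1,0,0,-0.07,0,0,0,-1,0,0,-0.07,0,0,0]' && python3 -m jog '[-1,0,0,-0.01,0,0,0,-1,0,0,-0.01,0,0,0]' && python3 -m jog '[-1,0,0,-0.006,0,0,0,-1,0,0,-0.006,0,0,0]'
```

```text
time_s: 29.28
ee_pos: [558.8, 5.2, 138.5]
tcp_rot: [0.139, 3.139, 0.0]
force: [-1.1, 0.0, -1.9]
gripper_width: 0.303
grip_force: 49.8
time_s: 29.52
ee_pos: [559.0, 5.2, 138.2]
tcp_rot: [0.139, 3.138, 0.001]
force: [-3.2, 0.1, 6.0]
gripper_width: 0.306
grip_force: 50.5
time_s: 29.78
ee_pos: [559.1, 5.2, 138.2]
tcp_rot: [0.139, 3.138, 0.002]
force: [-3.7, 0.4, 11.7]
gripper_width: 0.308
grip_force: 51.0
```

```bash
python3 -m jog '[-1,0,0,0.006,0,0,0,0.1,0,0,0.006,0,0,0,0.1,0,0,0.006,0,0,0,0.1,0,0,0.006,0,0,0,0.1,0,0,0.2,0,0,0,0.1,0,0,0.6,0,0,0,0.1,0,0,0.7,0,0,0,0.1,0,0,0.7,0,0,0]'
python3 - <<'E'
from h import *
a=np.radians(-24); ex=np.array([np.cos(a),np.sin(a)]); ey=np.array([-np.sin(a),np.cos(a)])
c=np.array([679.4,126]); out=[]
for n,u0,v0 in(("top",312,90),("side",365,155)):
    f=cam(n);s=4.7;img=crop(f["color"][:,:,::-1],u0,v0,85,85,s)
    circ(f,img,c,0,66,(0,0,255),u0,v0,s);circ(f,img,c+36*ex,101,24,(255,0,255),u0,v0,s)
    P=[[*(c+ex*x+ey*y),94] for x,y in((-37,-10),(9,-10),(9,10),(-37,10))]
    p=np.array([(proj(f,q)-[u0-.5,v0-.5])*s for q in P]).astype(np.int32); cv2.polylines(img,[p],True,(0,255,0),1)
    out.append(img)
S=cam("side")["color"][:,:,::-1];t=cam("top")["color"][:,:,::-1]
top=np.hstack(out); b=np.hstack([crop(S,345,185,106,50,3.75),crop(t,374,165,106,50,3.75)])
b=cv2.resize(b,(top.shape[1],int(b.shape[0]*top.shape[1]/b.shape[1])))
cv2.imwrite("pics/k.png",np.vstack([top,b])[:600])
E
```

```text
time_s: 30.78
ee_pos: [559.4, 5.2, 242.0]
tcp_rot: [0.139, 3.136, 0.001]
force: [-0.4, 0.4, -0.0]
gripper_width: 0.548
grip_force: 0.0
```

View pics/k.png

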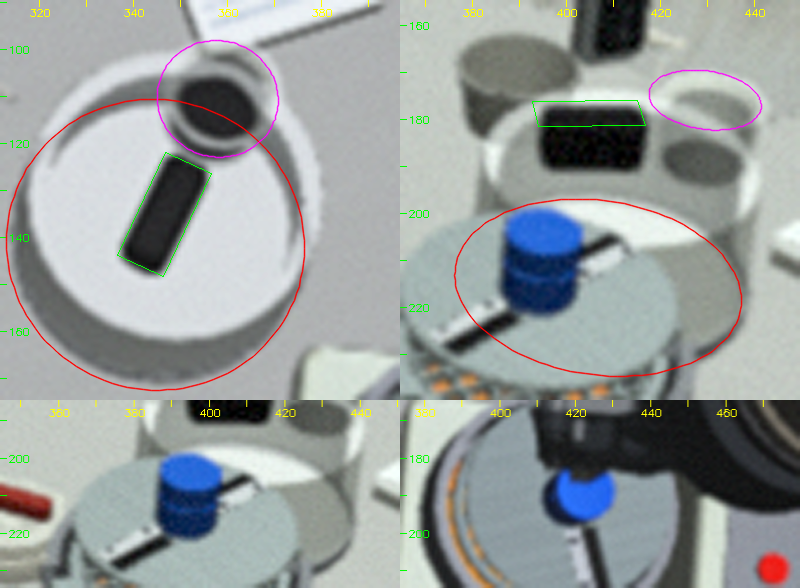

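Slicer sits level on the shaft; the lid overlay fits to about 2 mm. Now the lid.

```bash
python3 -m jog '[0.2,0.3,0.35,0,0,0,-0.05,0.2,0.6,0.7,0,0,0,-0.105,0.2,0.725,0.839,-0.2,0,0,-0.105,0.2,0.725,0.839,-0.3,0,0,-0.105,0.2,0.725,0.839,-0.3,0,0,-0.105,0.2,0.725,0.839,-0.3,0,0,-0.105]' && python3 -m jog '[0.2,0,0,-0.3,0,0,0, 0.2,0,0,-0.55,0,0,0,0.2,0,0,-0.7,0,0,0,0.2,0,0,-0.76,0,0,0,0.2,0,0,-0.781,0,0,0,0.2,0,0,-0.781,0,0,0,0.2,0,0,-0.781,0,0,0]' && python3 -m jog '[-1,0,0,0,0,0,0, -1,0,0,0,0,0,0,-1,0,0,0,0,0,0,-1,0,0,0,0,0,0,-1,0,0,0,0,0,0]' 50
```

```text
time_s: 31.72
ee_pos: [667.5, 128.9, 196.9]
tcp_rot: [0.656, 3.071, -0.001]
force: [0.2, -0.6, -0.5]
gripper_width: 0.604
grip_force: 0.0
time_s: 32.6
ee_pos: [668.4, 131.1, 80.3]
tcp_rot: [0.652, 3.071, 0.002]
force: [0.2, -1.0, 0.5]
gripper_width: 0.6
grip_force: 0.0
time_s: 33.22
ee_pos: [668.0, 131.2, 79.6]
tcp_rot: [0.652, 3.072, 0.001]
force: [-0.4, -0.1, 5.1]
gripper_width: 0.22
grip_force: 51.1
```

```bash
python3 -m jog '[-1,0,0,0,0,0,0,-1,0,0,0.1,0,0,0, -1,0,0,0.35,0,0,0,-1,0,0,0.65,0,0,0,-1,0,0,0.9,0,0,0,-1,0,0,1,0,0,0,-1,0,0,1,0,0,0]' 80 && python3 -m jog '[-1,0,0,0.13,0,0,0,-1,-0.2,-0.2,0.13,0,0,0,-1,-0.45,-0.45,0.13,0,0,0,-1,-0.7,-0.7,0.13,0,0,0,-1,-0.81,-0.8,0.13,0,0,0,-1,-0.81,-0.8,0.13,0,0,0,-1,-0.81,-0.8,0.13,0,0,0]' && python3 -m jog '[-1,0,0,-0.2,0,0,0,-1,0,0,-0.27,0,0,0,-1,0,0,-0.27,0,0,0,-1,0,0,-0.27,0,0,0]'
python3 - <<'E'
from h import *
print(observe()["wrist_torque"],observe()["ee_pos"])
a=np.radians(-24); ex=np.array([np.cos(a),np.sin(a)]); c=np.array([558.8,5.2]); z0=observe()["ee_pos"][2]-79.3; out=[]
for n,u0,v0 in(("side",335,110),("top",370,100)):
    f=cam(n);s=3.6;img=crop(f["color"][:,:,::-1],u0,v0,110,150,s)
    circ(f,img,c,z0,66,(0,0,255),u0,v0,s);circ(f,img,c+36*ex,z0+101,24,(255,0,255),u0,v0,s)
    circ(f,img,c,98,60,(0,255,0),u0,v0,s)
    out.append(img)
cv2.imwrite("pics/l.png",np.hstack(out))
E
```

```text
time_s: 34.1
ee_pos: [667.6, 131.0, 229.2]
tcp_rot: [0.652, 3.073, 0.001]
force: [0.0, 0.3, -2.2]
gripper_width: 0.213
grip_force: 78.2
time_s: 34.98
ee_pos: [546.8, 12.2, 248.5]
tcp_rot: [0.65, 3.073, 0.001]
force: [0.9, -0.4, -2.1]
gripper_width: 0.212
grip_force: 78.4
time_s: 35.48
ee_pos: [547.0, 11.3, 208.8]
tcp_rot: [0.651, 3.072, 0.001]
force: [0.6, -0.5, -1.9]
gripper_width: 0.214
grip_force: 78.3
[ 0.05961253  0.05500881 -0.00735073] [546.97659775  11.32043745 208.75719379]
```

View pics/l.png

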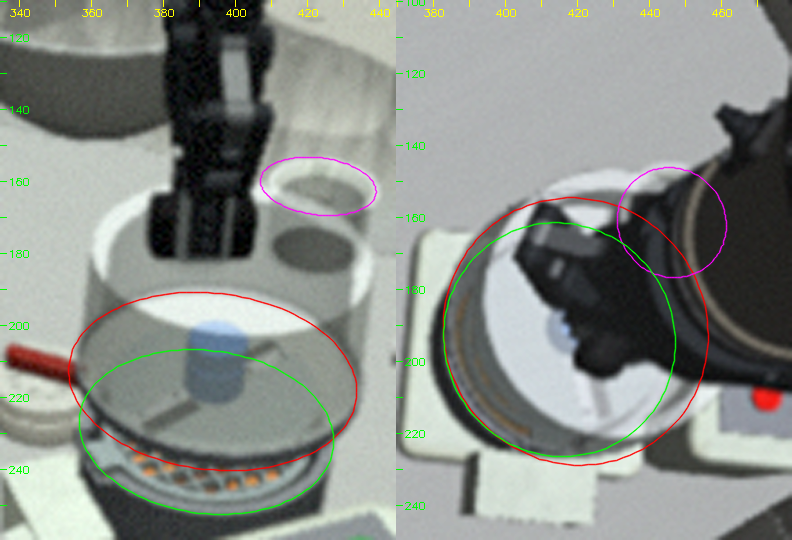

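Lid is above the bowl (side view, lip bottom ≈ px (395,237)); the predicted circle sits ~3 px lower, so I check edge profiles before lowering.

Run:
```python
from h import *
z0=129.7; c=np.array([558.8,5.2])
for n,angs in(("side",range(200,361,20)),("top",range(0,181,20))):
    f=cam(n); g=cv2.GaussianBlur(cv2.cvtColor(f["color"],cv2.COLOR_RGB2GRAY),(3,3),0).astype(np.float32)
    for a in angs:
        e=np.array([np.cos(np.radians(a)),np.sin(np.radians(a))]); rs=np.arange(58,75,1)
        v=[g[int(round(q[1])),int(round(q[0]))] for q in (proj(f,[*(c+r*e),z0]) for r in rs)]
        print(n,a,*map(int,v))
```

```text
side 200 56 43 46 46 46 71 71 87 95 110 110 110 122 122 122 125 125
side 220 54 40 40 40 53 53 66 66 80 85 85 85 88 77 84 84 84
side 240 48 48 48 46 46 59 59 76 76 76 87 87 87 87 76 76 62
side 260 65 65 48 46 46 44 44 53 53 70 68 68 91 91 110 110 121
side 280 98 81 75 75 51 51 44 43 43 44 49 70 70 97 97 103 103
side 300 103 108 108 106 98 79 71 71 76 115 115 133 133 142 142 142 142
side 320 105 105 105 105 104 103 103 103 109 109 122 122 135 141 141 142 141
side 340 106 105 105 105 103 103 93 83 83 77 77 87 87 109 129 129 138
side 360 107 108 108 107 107 103 103 97 86 75 75 67 67 65 65 74 74
top 0 155 150 150 127 127 100 100 91 107 107 131 131 147 147 154 154 154
top 20 51 52 61 61 79 125 132 132 127 127 110 110 118 118 126 126 127
top 40 139 94 94 94 70 70 71 79 92 107 107 119 125 128 128 128 128
top 60 63 66 66 67 67 69 69 91 91 114 134 152 152 159 159 158 158
top 80 63 67 67 70 64 64 47 47 38 38 58 58 100 149 149 159 159
top 100 62 66 66 73 73 69 59 59 48 48 35 35 29 46 46 87 87
top 120 61 66 67 70 70 78 78 78 78 47 47 31 31 29 29 49 67
top 140 67 71 70 70 70 72 70 70 47 47 37 30 30 63 63 100 125
top 160 74 73 73 61 61 67 67 102 110 144 144 156 156 157 157 155 154
top 180 58 66 66 87 87 124 151 151 159 159 159 159 158 159 159 159 159
```

Both cameras say the lid is ~2.5 mm too far in +x; correct and lower with force checks.

```bash
python3 -m jog '[-1,-0.017,0.004,0,0,0,0,-1,-0.017,0.004,-0.08,0,0,0,-1,-0.017,0.004,-0.14,0,0,0,-1,-0.017,0.004,-0.18,0,0,0,-1,-0.017,0.004,-0.19,0,0,0,-1,-0.017,0.004,-0.19,0,0,0]' && python3 -m jog '[-1,0,0,-0.01,0,0,0,-1,0,0,-0.02,0,0,0,-1,0,0,-0.025,0,0,0,-1,0,0,-0.025,0,0,0]'
```

```text
time_s: 36.42
ee_pos: [543.6, 11.6, 179.4]
tcp_rot: [0.653, 3.073, 0.0]
force: [-0.1, 0.0, -2.2]
gripper_width: 0.217
grip_force: 78.3
time_s: 36.92
ee_pos: [543.8, 11.5, 175.8]
tcp_rot: [0.652, 3.072, 0.0]
force: [0.5, 0.2, -2.1]
gripper_width: 0.212
grip_force: 78.3
```

```bash
python3 -m jog '[-1,0,0,-0.015,0,0,0,-1,0,0,-0.03,0,0,0,-1,0,0,-0.04,0,0,0,-1,0,0,-0.04,0,0,0]' && python3 -m jog '[-1,0,0,-0.007,0,0,0,-1,0,0,-0.007,0,0,0]' && python3 -m jog '[-1,0,0,-0.005,0,0,0,-1,0,0,-0.005,0,0,0]'
```

```text
time_s: 37.42
ee_pos: [543.9, 11.5, 170.3]
tcp_rot: [0.652, 3.072, 0.001]
force: [1.0, -0.6, 3.2]
gripper_width: 0.218
grip_force: 79.0
time_s: 37.67
ee_pos: [544.0, 11.5, 170.2]
tcp_rot: [0.652, 3.072, 0.001]
force: [-2.7, -0.3, 8.8]
gripper_width: 0.219
grip_force: 80.0
time_s: 37.92
ee_pos: [543.9, 11.5, 170.2]
tcp_rot: [0.652, 3.072, 0.002]
force: [-3.4, 0.0, 13.4]
gripper_width: 0.218
grip_force: 80.6
```

```bash
python3 -m jog '[-1,0,0,-0.008,0,0,0,-1,0,0,-0.008,0,0,0]' && python3 -m jog '[-1,0,0,0.015,0,0,0,-1,0,0,0.015,0,0,0,0.1,0,0,0.015,0,0,0,0.1,0,0,0.015,0,0,0,0.1,0,0,0.015,0,0,0,0.1,0,0,0.015,0,0,0]' && python3 -m jog '[0.1,0,0,0.2,0,0,0,0.1,0,0,0.5,0,0,0,0.1,0,0,1,0,0,0,0.1,0,0,1,0,0,0]' && python3 -m jog '[0.1,-0.3,0.99,0,0,0,0,0.1,-0.3,0.99,0,0,0,0,0.1,-0.3,0.99,0,0,0,0,0.1,-0.3,0.99,0,0,0,0]' && python3 -m jog '[0.1,-0.3,0.99,0,0,0,0,0.1,-0.3,0.99,0,0,0,0,0.1,-0.3,0.99,0,0,0,0,0.1,-0.3,0.99,0,0,0,0]'
python3 - <<'E'
from h import *
a=np.radians(-24); ex=np.array([np.cos(a),np.sin(a)]); c=np.array([558.8,5.2]); out=[]
S=[]
for n,u0,v0 in(("side",340,150),("top",375,110)):
    f=cam(n);s=3.6;S.append(crop(f["color"][:,:,::-1],u0,v0,110,125,s))
cv2.imwrite("pics/m.png",np.hstack(S))
E
```

```text
time_s: 38.17
ee_pos: [544.0, 11.5, 170.1]
tcp_rot: [0.653, 3.073, 0.003]
force: [-6.5, -0.7, 20.5]
gripper_width: 0.214
grip_force: 81.6
time_s: 38.92
ee_pos: [543.4, 11.7, 168.7]
tcp_rot: [-0.652, -3.073, 0.0]
force: [0.1, -0.4, 0.1]
gripper_width: 0.55
grip_force: 0.0
time_s: 39.42
ee_pos: [545.8, 11.4, 323.6]
tcp_rot: [0.651, 3.065, 0.005]
force: [-0.4, 0.4, -0.5]
gripper_width: 0.55
grip_force: 0.0
time_s: 39.92
ee_pos: [497.1, 163.2, 317.9]
tcp_rot: [-0.642, -3.073, 0.0]
force: [-0.3, -0.4, -0.3]
gripper_width: 0.55
grip_force: 0.0
time_s: 40.42
ee_pos: [452.8, 309.9, 318.0]
tcp_rot: [-0.647, -3.073, 0.002]
force: [-0.2, -0.2, 1.1]
gripper_width: 0.549
grip_force: 0.0
```

View pics/m.png

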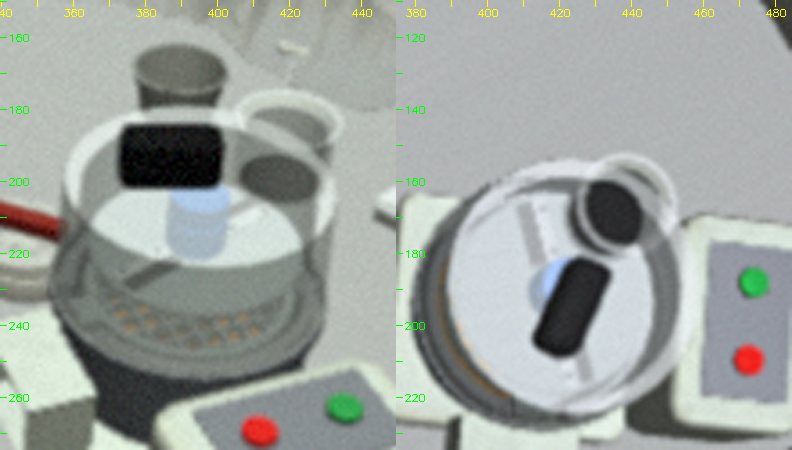

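The lid sits level round the rim in both views (side lip bottom ≈ px (390,253)), with the slicer and grid visible inside.

```bash
python3 -c "
from station import *
print(sign_off())"
```

```text
the job is handed in; nothing more can be done
None
```

I put the ejector, grid, slicing disc and lid on in the order asked, lowered each to contact without dropping it, did not touch the grating disc, and handed the job in at about 40 s; the lid stopped about 0.6 mm higher than I expected but looked level on the rim in both views.

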